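# Draw out the finished vial tray of an autosampler

### The job

The samples with the blue caps have been run: hook a fingertip behind the raised front lip of the half tray they stand in and draw that tray out of the autosampler along its rails, all the way to its stop, smoothly and without pinching or hauling on the lip, then take the hand away. Leave the tray with the red-capped vials home, lift no vial, and do not disturb the bottles and the vial block on the bench.

Things in the scene. Friction and masses are not known exactly. Their poses are not given: they have to be found in the camera images.
- sampler: fixed white autosampler, 345 mm wide (y), 435 deep (x). Origin: on the bench under the middle of its front face; x points into it (trays are drawn to -x), z up. Its front 170 mm is a bay open to the front and above, with two half trays side by side between side cheeks 103 mm high (|y| over 158 mm). Rear part 200 mm high; on it the smoked cover, already flipped back, to 300 mm
- blue_tray (a joint): slide of the tray that carries the blue-capped vials, in m: 0 = home, 0.12 = fully out against its stop. It slides on two rails with about 2.5 N of friction plus 8 N per m/s, and stays where it is left
- red_tray (a joint): the same for the tray with the red-capped vials, which stays home (0). Either tray may be the left or the right one; their middles are 156 mm apart
- blue_lip: dark grey upright lip at the front of the tray with blue-capped vials, fixed to that tray and moving with it: 110 mm long (y), 6 mm thick, 22 mm high above the tray floor. Origin: middle of the top edge of its inner (rear) face, 92 mm above the bench; x points into the machine (the tray is drawn to -x), z up
- blue_card: blank white card holder covering the outer (front) face of that lip, on the blue-capped tray: 110 mm long (y), 4 mm thick (x 0 to -4 mm), 21 mm high. Origin: middle of the top edge of its rear face, 3 mm below and 6 mm in front of the lip's origin; axes as the lip's
- blue_pocket (a point): centre of the floor of the empty pocket behind the lip of the blue-capped tray, 70 mm above the bench; the pocket is open above, 40 mm from lip to vial rack (x +-20 mm) and 146 mm wide (y +-73 mm). Axes as the lip's; moves with the tray
- blue_rack (a point): centre of the top of the grey vial rack on the blue-capped tray: 122 x 122 mm, 4 x 4 wells, 94 mm above the bench; the vials in it stand up to 113 mm above the bench, none in the row next to the lip. Axes as the lip's; moves with the tray
- blue_vial0: loose glass vial with blue cap, 16 mm diameter, 43 mm tall, about 14 g, standing upright and 24 mm deep in a well of the blue tray's rack; origin: centre of its underside, z up
- blue_vial1: loose glass vial with blue cap, 16 mm diameter, 43 mm tall, about 14 g, standing upright and 24 mm deep in a well of the blue tray's rack; origin: centre of its underside, z up
- blue_vial2: loose glass vial with blue cap, 16 mm diameter, 43 mm tall, about 14 g, standing upright and 24 mm deep in a well of the blue tray's rack; origin: centre of its underside, z up
- blue_vial3: loose glass vial with blue cap, 16 mm diameter, 43 mm tall, about 14 g, standing upright and 24 mm deep in a well of the blue tray's rack; origin: centre of its underside, z up
- red_lip: dark grey upright lip at the front of the tray with red-capped vials, fixed to that tray and moving with it: 110 mm long (y), 6 mm thick, 22 mm high above the tray floor. Origin: middle of the top edge of its inner (rear) face, 92 mm above the bench; x points into the machine (the tray is drawn to -x), z up
- red_card: blank white card holder covering the outer (front) face of that lip, on the red-capped tray: 110 mm long (y), 4 mm thick (x 0 to -4 mm), 21 mm high. Origin: middle of the top edge of its rear face, 3 mm below and 6 mm in front of the lip's origin; axes as the lip's
- red_pocket (a point): centre of the floor of the empty pocket behind the lip of the red-capped tray, 70 mm above the bench; the pocket is open above, 40 mm from lip to vial rack (x +-20 mm) and 146 mm wide (y +-73 mm). Axes as the lip's; moves with the tray
- red_rack (a point): centre of the top of the grey vial rack on the red-capped tray: 122 x 122 mm, 4 x 4 wells, 94 mm above the bench; the vials in it stand up to 113 mm above the bench, none in the row next to the lip. Axes as the lip's; moves with the tray
- red_vial0: loose glass vial with red cap, 16 mm diameter, 43 mm tall, about 14 g, standing upright and 24 mm deep in a well of the red tray's rack; origin: centre of its underside, z up
- red_vial1: loose glass vial with red cap, 16 mm diameter, 43 mm tall, about 14 g, standing upright and 24 mm deep in a well of the red tray's rack; origin: centre of its underside, z up
- red_vial2: loose glass vial with red cap, 16 mm diameter, 43 mm tall, about 14 g, standing upright and 24 mm deep in a well of the red tray's rack; origin: centre of its underside, z up
- red_vial3: loose glass vial with red cap, 16 mm diameter, 43 mm tall, about 14 g, standing upright and 24 mm deep in a well of the red tray's rack; origin: centre of its underside, z up
- amber_bottle: loose amber reagent bottle with dark stopper, 72 mm diameter, 138 mm tall, standing on the bench in front of the sampler; origin: centre of its underside, z up
- clear_bottle: loose clear bottle with grey cap, 60 mm diameter, 112 mm tall, standing on the bench in front of the sampler; origin: centre of its underside, z up
- vial_rack: loose blue block with small white vials, 52 x 100 x 42 mm, on the bench in front of the sampler; origin: centre of its underside, z up

How it is judged (in metres and radians):
On the way:
1. the tray with the blue-capped vials is on its way out, drawn by a finger on its lip (contact force between the fingers and blue_lip above 0.5 N and value of joint blue_tray between 0.02 and 0.112 m), for 0.1 s.
At the end, for the whole second after the job is handed in: the blue-capped tray is out to within 6 mm of its 120 mm stop and at rest, the red-capped tray is still home (within 12 mm), every vial stands upright down in its well (within 7 mm of seated), and the two bottles and the vial block stand upright within 25 mm of where they were (value of joint blue_tray above 0.114 m and not (velocity of joint blue_tray above 0.01 m/s) and not (velocity of joint blue_tray below -0.01 m/s) and value of joint red_tray below 0.012 m and z of each of blue_vial0, blue_vial1, blue_vial2, blue_vial3 in the frame of blue_lip below -0.015 m and z of each of red_vial0, red_vial1, red_vial2, red_vial3 in the frame of red_lip below -0.015 m and angle between each of blue_vial0, blue_vial1, blue_vial2, blue_vial3, red_vial0, red_vial1, red_vial2, red_vial3's own z axis and vertical below 0.3 rad and distance of each of amber_bottle, clear_bottle, vial_rack from where it was at the start of the episode below 0.025 m and angle between each of amber_bottle, clear_bottle, vial_rack's own z axis and vertical below 0.2 rad); the robot touches nothing.
It fails at once if the tray with the red-capped vials is moved more than 12 mm from home (value of joint red_tray above 0.012 m).
It fails at once if the lip is pinched: the fingers press on its back and on the card holder at its front at once, over 2 N on each (contact force between the fingers and blue_lip above 2 N and contact force between the fingers and blue_card above 2 N).
It fails at once if the tray is jerked (slides faster than 0.4 m/s) or the fingers haul on its lip with more than 35 N (velocity of joint blue_tray above 0.4 m/s or contact force between the fingers and blue_lip above 35 N).
It fails at once if a vial is lifted more than 12 mm out of its well or tipped over (z of any of blue_vial0, blue_vial1, blue_vial2, blue_vial3 in the frame of blue_lip above -0.01 m or z of any of red_vial0, red_vial1, red_vial2, red_vial3 in the frame of red_lip above -0.01 m or angle between any of blue_vial0, blue_vial1, blue_vial2, blue_vial3, red_vial0, red_vial1, red_vial2, red_vial3's own z axis and vertical above 0.5 rad).
It fails at once if a bottle or the blue vial block on the bench is moved more than 25 mm or tipped (distance of any of amber_bottle, clear_bottle, vial_rack from where it was at the start of the episode above 0.025 m or angle between any of amber_bottle, clear_bottle, vial_rack's own z axis and vertical above 0.4 rad).
It also fails if it takes over 35 s, if anything falls off the work surface, if the arm or the gripper's body presses on something with over 40 N, if the wrist force passes 120 N, or if a joint passes its speed limit or range.

### The arm

A 7-joint arm with a two-finger parallel gripper is mounted at the origin on the work surface. World frame = base frame: x ahead of the robot, y to its left, z up, the work surface at z = 0. Lengths are in mm, angles in rad, forces in N, time in s.
With the tool pointing down it reaches from about 400 to 900 mm from the base axis. Payload 5.5 kg.
Tool frame: the origin (TCP) lies on the centre line of the jaws, within the pads' length; the fingertips stand 8 mm ahead of it and the grasp point (between the pads) lies 11 mm behind it (robot.finger_overhang is the distance from the TCP to the fingertips, in mm); z points along the fingers, x is the direction in which the jaws open and shut, and the axes are right-handed (so a half turn about z gives the same grasp; the last joint's range is limited). The gripper opens to 92 mm and grips with 3 to 60 N. Pads are 19 mm wide; open, the fingers measure 130 mm over their backs; the gripper's body (75 mm by 190 mm) begins 47 mm behind the grasp point.
Start: joints at [1.483, 0.501, -0.427, 1.55, 0.221, 1.138, -0.21], TCP at [223.405, -610.402, 234.729] pointing down, gripper open.
Joint ranges: [-2.88, 2.88], [-0.31, 2.03], [-1.54, 1.56], [0.2, 2.42], [-1.41, 4.55], [0.19, 2.02], [-2.57, 2.57]. Speed limits (rad/s): [2.57, 2.57, 3.14, 3.14, 3.14, 3.14, 3.14].

### API

Orientations are given as a unit quaternion [x, y, z, w].
In Python, from plant import robot, vision, job, finder gives the robot as it stands. The module is installed in compiled form; this text tells all that it offers.
- The arm moves only by the shell command python3 -m jog 'ROWS' [FORCE]. ROWS is JSON, a list of rows, each a list of 3 entries, a list of its own where there are three numbers: the finger opening in mm, from 0 to 91.8, then the shift along the tool's x, y, z in mm, then the turn about the tool's z in rad. A call has 1 to 12 rows; each row shifts and turns the pose as measured when the row begins, along the tool's axes as they then stand; what a row does not reach is not made up. A row lasts 1/10 s, in which the tool goes at most 50 mm and 8.59 degrees, less where a joint would pass 70% of its speed; a pose out of reach is approached as far as the arm can. A call is refused whole if a number of a shift passes 50 or a number of a turn 0.15, either way. A call with a gripper value outside its range is refused whole. The fingers move at their own pace and stop on an object; FORCE is the grip in N (left out, the last holds). Time passes only in rows, so rows that do not move let the fingers close. It gives the time, the measured TCP pose, the force and the opening at its end, in the units of the state.
- robot.observe(): the state, without advancing time (a new reading comes with each control period).
- vision.grab_frame(name): name is "side" or "top"; returns the picture (384x512x3 uint8, blue, green, red); there is no depth.
- vision.calibration(name): a dict with "vertical_fov" (degrees; the focal length in pixels is half the picture's height over the tangent of half this angle, whatever the lens; pixels are square), "cx", "cy" (the principal point, pixels), "R" (3x3) and "t" (3): a world point X has camera coordinates R X + t. Camera axes: x right, y down, z forward; pixel columns grow to the right and rows downward; lengths in mm; the calibration is good to about 2 mm. A picture is of the moment at which its call begins. calibration takes no time and is no camera call.
- job.sign_off(): hands the job in, once; it reports no verdict.
Trained networks look in the newest picture that a camera, given by its name, has taken for a name from the list of things; names that differ only in an ending like _2 or _b are one class to them, and where a whole thing is asked for, a point or a joint stands for the part that bears it (a point fixed in the world has none). Each returns a list of dicts, best first, with "confidence" (0 to 1); they miss things now and then, are a little off and sometimes report something else, mostly with a low value. They report only what shows in the picture. A call takes as long as a camera call.
- finder.recognise(camera, thing): "box" ([left, top, right, bottom] in pixels, round what is visible of it).
The state is a dict: "clock": time; "qpos": joint angles; "joint_velocities": joint speeds; "tau": joint torques, N m; "ee_pos": TCP position; "tool_rot": TCP orientation; "force": force on the tool from outside, world axes, zero at the start; "ft_torque": the same for the moment, N m; "gripper_width": finger opening in mm.
Only numpy, scipy, OpenCV 4.12 (cv2) and the standard library are available. Lean on these libraries where they do the work, as an engineer would, in place of code of your own. Each camera call takes 0.05 s, during which the arm holds its last target.

## Working session

There is one attempt and no reset: what is moved stays moved. The work goes in short steps, Python scripts to look and compute and a shell command to move; the robot and the scene stay as the last step left them, time stands still between calls to the robot, and variables do not carry over. Pictures are saved under pics/ and viewed, and the job is handed in when it is done.

```bash
mkdir -p pics; python3 - <<'E'
from plant import robot, vision, job, finder
import cv2
o=robot.observe()
for k,v in o.items(): print(k,v)
for c in("side","top"):
    f=vision.grab_frame(c); cv2.imwrite(f"pics/{c}0.png",f); print(c,vision.calibration(c))
    for n in("blue_lip","blue_card","red_card","sampler","blue_rack","amber_bottle","clear_bottle","vial_rack","blue_vial0"):
        if c=="top" or n in("blue_card","blue_lip"):
            print(n,[(r["box"],round(r["confidence"],2)) for r in finder.recognise(c,n)][:3])
E
```

```text
clock 0.0
qpos [ 1.48321223  0.50182436 -0.42677618  1.55145823  0.2208269   1.13831639
 -0.21029108]
joint_velocities [ 8.48717406e-04 -1.75709796e-03  9.61566104e-05  1.13719482e-03
  2.51102618e-03 -2.89596868e-04 -2.28515190e-04]
tau [ 5.32869876e-05 -5.66601384e+01 -5.81597954e+00 -2.79120165e+01
 -6.84612896e-02  3.08797485e-02  2.11931019e-04]
ee_pos [ 223.06376535 -609.78824892  233.68833652]
tool_rot [ 8.19662326e-01 -5.72846162e-01 -7.90132400e-04 -5.67354354e-04]
force [ 0.88410826  0.731086   -0.36040256]
ft_torque [ 0.02006581 -0.02384515 -0.00834944]
gripper_width 91.95812253639312
side {'vertical_fov': 54.49929893357081, 'cx': 254.8778247682356, 'cy': 190.0465000943958, 'R': array([[-0.26264105, -0.9648743 , -0.00610527],
       [-0.75372986,  0.20910927, -0.62302858],
       [ 0.60242093, -0.15903115, -0.78217525]]), 't': array([134.20336699, 473.85267238, 567.59072901])}
blue_lip [([234.7, 150.1, 239.5, 180.1], 0.51), ([351.9, 235.5, 399.4, 289.0], 0.37)]
blue_card []
top {'vertical_fov': 57.696095367457154, 'cx': 258.17855768397317, 'cy': 189.87912671396307, 'R': ar
[... 239 characters left out ...]
, 0.63)]
blue_card [([190.1, 134.7, 200.3, 145.8], 0.5), ([256.0, 132.6, 274.9, 180.2], 0.4)]
red_card [([237.0, 199.5, 254.4, 247.5], 0.54)]
sampler [([1.0, 13.6, 271.9, 269.4], 0.55), ([153.9, 168.7, 256.0, 258.1], 0.39)]
blue_rack [([179.0, 106.7, 275.9, 188.0], 0.72), ([208.2, 126.1, 217.9, 135.3], 0.69)]
amber_bottle [([343.2, 217.2, 391.5, 252.4], 0.59), ([0.1, 15.3, 271.3, 267.3], 0.26), ([255.9, 130.6, 271.7, 183.2], 0.26)]
clear_bottle [([366.1, 168.4, 411.1, 199.3], 0.85), ([209.7, 127.5, 219.7, 136.2], 0.24)]
vial_rack [([356.4, 269.2, 383.8, 316.4], 0.91)]
blue_vial0 [([223.1, 118.0, 231.5, 124.0], 0.64), ([214.7, 154.3, 221.7, 165.9], 0.58), ([192.0, 138.0, 199.1, 146.0], 0.43)]
```

```bash
python3 - <<'E'
import cv2
f=cv2.imread("pics/top0.png"); cv2.imwrite("pics/top0z.png",cv2.resize(f[80:280,150:430],None,fx=2.8,fy=2.8,interpolation=cv2.INTER_CUBIC))
E
```

```text
(no output)
```

View pics/side0.png

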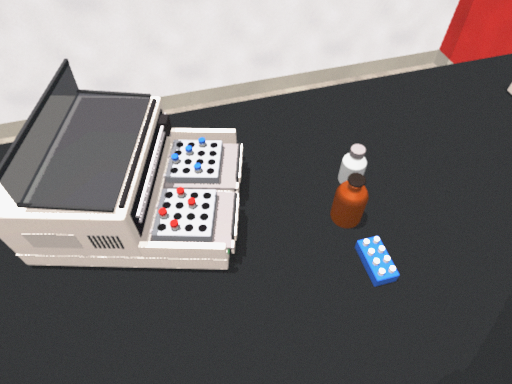

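View pics/top0.png

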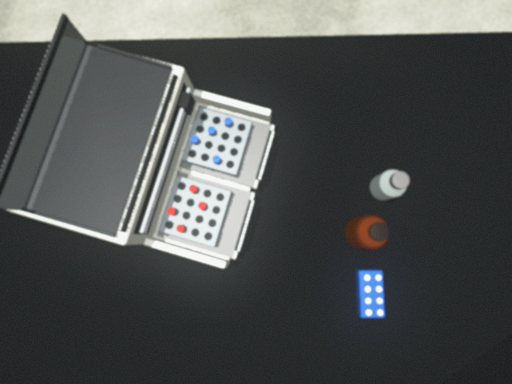

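View pics/top0z.png

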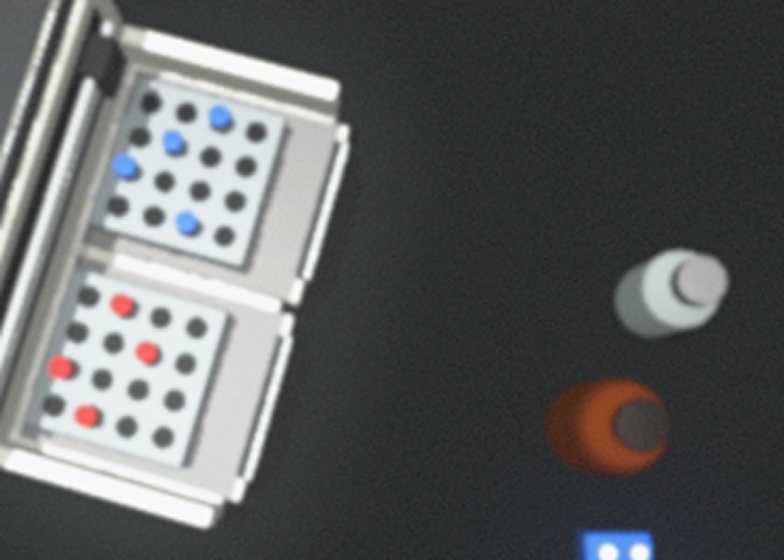

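```bash
cat > h.py <<'E'
import numpy as np
from plant import vision
def ray(cam,u,v,z):
    c=vision.calibration(cam); f=192/np.tan(np.radians(c["vertical_fov"]/2)); R=np.array(c["R"]);t=np.array(c["t"])
    d=R.T@np.array([(u-c["cx"])/f,(v-c["cy"])/f,1]); o=-R.T@t
    return o+d*(z-o[2])/d[2]
def proj(cam,X):
    c=vision.calibration(cam); f=192/np.tan(np.radians(c["vertical_fov"]/2))
    p=np.array(c["R"])@X+np.array(c["t"]); return np.array([f*p[0]/p[2]+c["cx"],f*p[1]/p[2]+c["cy"]])
E
python3 - <<'E'
from h import *
import cv2
def Z(x,y,z): return ray("top",150+x/2.8-.3,80+y/2.8-.3,z)
P={}
for n,pts in dict(blue=[(150,75),(285,118),(245,268),(103,225)],red=[(88,272),(228,314),(186,466),(40,428)]).items():
    w=np.array([Z(*p,94) for p in pts]); c=w.mean(0); print(n,c.round(1),[round(np.linalg.norm(w[i]-w[(i+1)%4]),1) for i in range(4)]); P[n]=c
    print(np.degrees(np.arctan2(*(w[0]-w[3])[1::-1])),np.degrees(np.arctan2(*(w[1]-w[2])[1::-1])),np.degrees(np.arctan2(*(w[0]-w[1])[1::-1])),np.degrees(np.arctan2(*(w[3]-w[2])[1::-1])))
d=P["blue"]-P["red"]; print(np.linalg.norm(d),np.degrees(np.arctan2(d[1],d[0])))
for n,a in dict(card_a=(347,130),card_b=(303,280),rcard_a=(290,325),rcard_b=(248,478)).items(): print(n,Z(*a,89).round(1))
for n,(u,v,z) in dict(cb=(398,180,112),ab=(378,231,138),vr=(371,294,42),sx=(270,115,103),sx2=(228,266,103)).items(): print(n,ray("top",u,v,z).round(0))
f=vision.grab_frame("top");cv2.imwrite("pics/l.png",cv2.resize(f[110:200,230:300],None,fx=8,fy=6,interpolation=cv2.INTER_CUBIC))
f=vision.grab_frame("side");cv2.imwrite("pics/ls.png",cv2.resize(f[110:260,140:270],None,fx=5,fy=4,interpolation=cv2.INTER_CUBIC))
E
```

```text
blue [680.6  94.9  94. ] [np.float64(109.8), np.float64(119.9), np.float64(112.6), np.float64(122.4)]
-16.540451174917497 -15.174431964185848 70.63375381054634 71.97977691904931
red [530.4 139.5  94. ] [np.float64(110.2), np.float64(115.5), np.float64(111.4), np.float64(120.5)]
-16.241169191446556 -15.65563985605586 72.28295744985311 74.83541894042781
156.63800060783927 -16.559699991285402
card_a [711.8 -20.8  89. ]
card_b [595.8  14.7  89. ]
rcard_a [562.   24.9  89. ]
rcard_b [449.7  57.2  89. ]
cb [ 586. -269.  112.]
ab [ 484. -214.  138.]
vr [ 352. -223.   42.]
sx [732. -13. 103.]
sx2 [420.  77. 103.]
```

View pics/l.png

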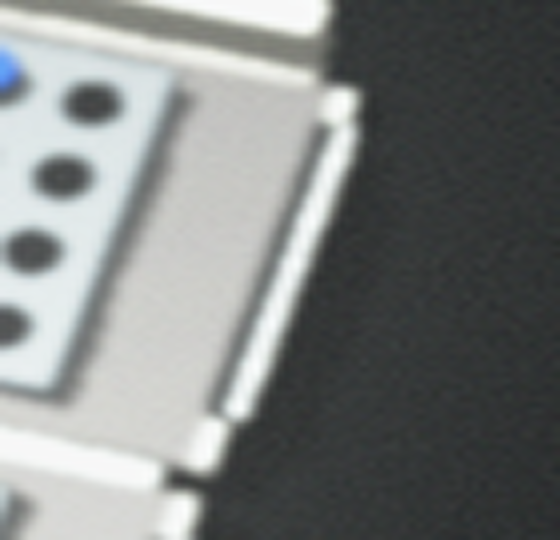

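View pics/ls.png

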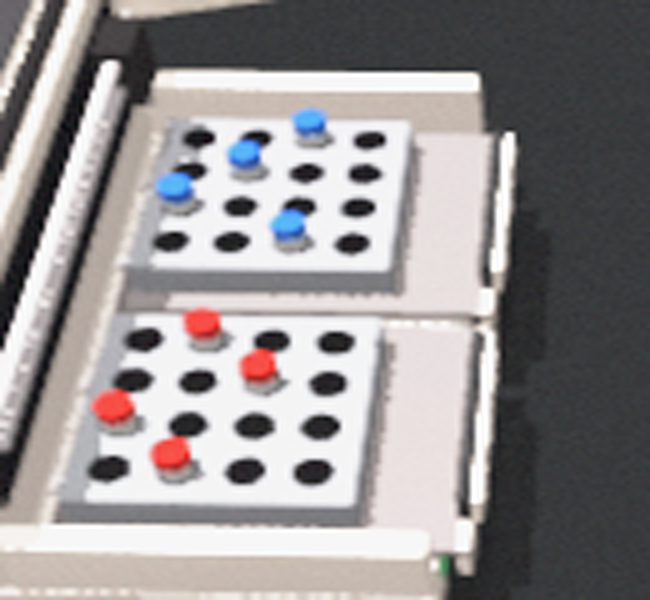

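```bash
python3 - <<'E'
from h import *
def L(x,y,z): return ray("top",230+x/8-.44,110+y/6-.42,z)
def S(x,y,z): return ray("side",140+x/5-.4,110+y/4-.38,z)
e=L(172,75,94),L(60,390,94); 
es=S(412,122,94),S(393,272,94)
ct=L(345,125,89),L(238,412,89)
lt=L(322,125,92),L(215,408,92)   # dark strip inner edge (approx lip top/face)
cs=S(511,135,89),S(498,270,89)
for n,(a,b) in dict(rackfront_top=e,rackfront_side=es,card_top=ct,lip_in=lt,card_side=cs).items():
    d=a-b; an=np.degrees(np.arctan2(d[1],d[0])); m=(a+b)/2
    print(n,m.round(1),np.linalg.norm(d).round(1),an.round(1))
    t=np.radians(73.5); x=np.array([np.cos(t),np.sin(t)]);y=np.array([-x[1],x[0]])
    print('   along x,y',round(m[:2]@x,1),round(m[:2]@y,1))
E
```

```text
rackfront_top [663.4  42.8  94. ] 117.5 -15.2
   along x,y 229.5 -623.9
rackfront_side [664.   43.3  94. ] 122.2 -16.1
   along x,y 230.1 -624.3
card_top [650.6  -3.4  89. ] 107.8 -16.3
   along x,y 181.5 -624.8
lip_in [650.7   2.7  92. ] 106.0 -16.5
   along x,y 187.4 -623.2
card_side [650.7  -3.1  89. ] 110.1 -17.1
   along x,y 181.8 -624.8
```

```bash
cat >> h.py <<'E'
def to(X,yaw=-16.3):
    from plant import robot
    from scipy.spatial.transform import Rotation as Ro
    o=robot.observe(); R=Ro.from_quat(o["tool_rot"]).as_matrix(); d=np.array(X)-o["ee_pos"]
    an=np.degrees(np.arctan2(R[1,0],R[0,0]))
    print("t",round(o["clock"],2),"pos",o["ee_pos"].round(1),"w",round(o["gripper_width"],1),"F",o["force"].round(1),"tilt",R[:,2].round(3),"yaw",an.round(2),"turn",round(-np.radians(yaw-an),3),"shift",(R.T@d).round(1))
    print("q",o["qpos"].round(2))
E
python3 -m jog '[[0,[0,0,0],-0.13],[0,[0,0,0],-0.13],[0,[0,0,0],-0.13],[0,[0,0,0],-0.13],[0,[0,0,0],-0.13],[0,[0,0,0],-0.13],[0,[0,0,0],-0.13]]' 10
python3 -c "
from h import *
to([657.7,22.4,235])"
```

```text
clock: 1.45
ee_pos: [223.5, -610.5, 235.3]
tool_rot: [0.991, -0.137, -0.0, 0.001]
force: [-1.3, 0.4, -0.5]
gripper_width: 40.6
t 1.45 pos [ 223.5 -610.5  235.3] w 40.6 F [-1.3  0.4 -0.5] tilt [-0.    -0.001 -1.   ] yaw -15.77 turn 0.009 shift [ 2.459e+02 -7.271e+02 -7.000e-01]
q [ 1.62  0.54 -0.62  1.55  0.33  1.16  0.65]
```

```bash
python3 -m jog '[[0,[12,-35,0],0],[0,[12,-35,0],0],[0,[12,-35,0],0],[0,[12,-35,0],0],[0,[12,-35,0],0],[0,[12,-35,0],0],[0,[12,-35,0],0],[0,[12,-35,0],0],[0,[12,-35,0],0],[0,[12,-35,0],0]]'
python3 -c "
from h import *
to([657.7,22.4,235])"
```

```text
clock: 2.45
ee_pos: [436.0, -303.7, 234.3]
tool_rot: [0.99, -0.143, 0.0, 0.004]
force: [0.4, -0.9, 0.5]
gripper_width: 0.3
t 2.45 pos [ 436.  -303.7  234.3] w 0.3 F [ 0.4 -0.9  0.5] tilt [-0.    -0.007 -1.   ] yaw -16.44 turn -0.003 shift [ 120.3 -375.5   -3.1]
q [ 1.19  0.35 -0.77  1.84  0.28  1.06  0.02]
```

```bash
python3 -m jog '[[0,[12,-37,0],0],[0,[12,-37,0],0],[0,[12,-37,0],0],[0,[12,-37,0],0],[0,[12,-37,0],0],[0,[12,-37,0],0],[0,[12,-37,0],0],[0,[12,-37,0],0],[0,[10,-30,0],0],[0,[0,0,0],0]]'
python3 - <<'E'
from h import *
import cv2
to([657.7,22.4,235])
f=vision.grab_frame("top");cv2.imwrite("pics/top2.png",f)
f=vision.grab_frame("side");cv2.imwrite("pics/side2.png",f)
E
```

```text
clock: 3.45
ee_pos: [639.4, -3.6, 234.1]
tool_rot: [0.99, -0.141, 0.003, 0.003]
force: [-0.3, -0.2, 0.1]
gripper_width: 0.4
t 3.45 pos [639.4  -3.6 234.1] w 0.4 F [-0.3 -0.2  0.1] tilt [ 0.005 -0.007 -1.   ] yaw -16.23 turn 0.001 shift [ 10.3 -30.1  -1. ]
q [ 0.51  0.56 -0.79  1.58  0.43  1.18 -0.65]
```

View pics/side2.png

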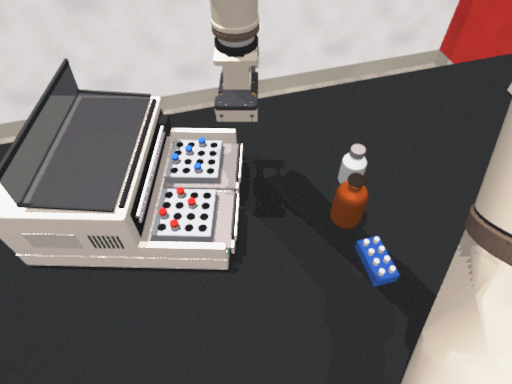

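View pics/top2.png

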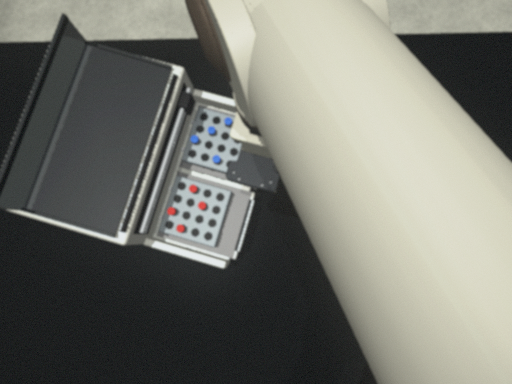

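```bash
python3 -m jog '[[0,[10,-30,0],0],[0,[0,0,0],0],[0,[0,0,0],0]]'
python3 - <<'E'
from h import *
to([657.7,22.4,150])
for z in (234,226,300): print(z,proj("side",np.array([657.7,22.4,z])))
E
```

```text
clock: 3.85
ee_pos: [655.1, 10.4, 232.7]
tool_rot: [0.989, -0.147, 0.002, 0.008]
force: [0.4, -0.5, 0.1]
gripper_width: 0.6
t 3.85 pos [655.1  10.4 232.7] w 0.6 F [ 0.4 -0.5  0.1] tilt [ 0.001 -0.016 -1.   ] yaw -16.91 turn -0.011 shift [ -1.5 -13.5  82.5]
q [ 0.46  0.59 -0.77  1.53  0.45  1.2  -0.69]
234 [225.34163281 111.87161582]
226 [225.60077261 114.86761839]
300 [223.03318652  85.18289033]
```

```bash
python3 -m jog '[[0,[-1.5,-14,10],0.01],[0,[0,0,20],0],[0,[0,0,20],0],[0,[0,0,20],0],[0,[0,0,10],0],[0,[0,0,0],0]]'
python3 - <<'E'
from h import *
import cv2
to([657.7,22.4,112])
f=vision.grab_frame("top");cv2.imwrite("pics/top3.png",cv2.resize(f[80:280,150:430],None,fx=2.8,fy=2.8))
f=vision.grab_frame("side");cv2.imwrite("pics/side3.png",cv2.resize(f[60:260,100:360],None,fx=3,fy=3))
for z in (142,): print(z,(proj("side",np.array([657.7,22.4,z]))-[100,60])*3)
E
```

```text
clock: 4.45
ee_pos: [656.3, 9.5, 151.4]
tool_rot: [0.987, -0.159, 0.003, 0.011]
force: [0.0, -0.5, -0.3]
gripper_width: 0.2
t 4.45 pos [656.3   9.5 151.4] w 0.2 F [ 0.  -0.5 -0.3] tilt [ 0.002 -0.024 -1.   ] yaw -18.33 turn -0.035 shift [ -3.1 -13.6  39.1]
q [ 0.43  0.67 -0.72  1.6   0.52  1.07 -0.76]
142 [384.27348456 250.97953173]
```

View pics/side3.png

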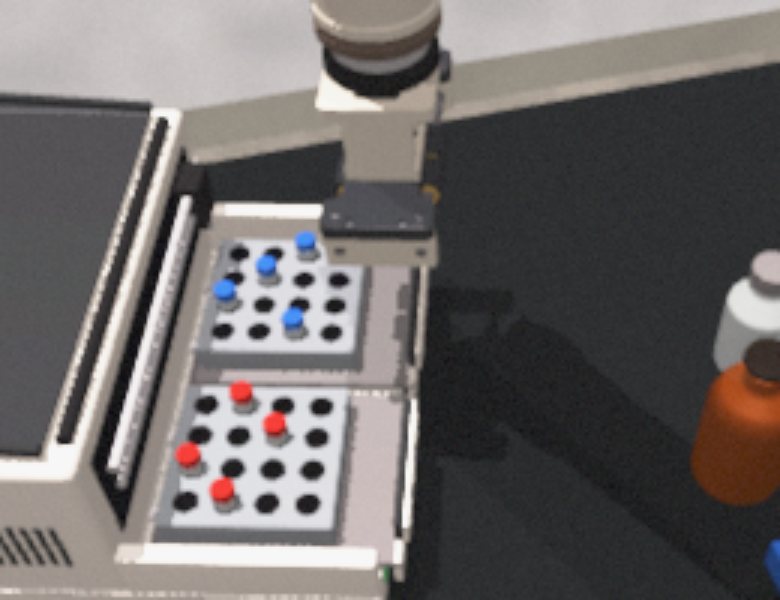

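```bash
python3 -m jog '[[0,[-3,-14,0],-0.035],[0,[0,0,0],0],[0,[0,0,0],0]]'
python3 - <<'E'
from h import *
to([657.7,22.4,150])
E
```

```text
clock: 4.85
ee_pos: [660.9, 25.9, 155.9]
tool_rot: [0.99, -0.14, 0.006, 0.011]
force: [0.4, -0.1, -0.6]
gripper_width: 0.8
t 4.85 pos [660.9  25.9 155.9] w 0.8 F [ 0.4 -0.1 -0.6] tilt [ 0.009 -0.023 -1.   ] yaw -16.15 turn 0.003 shift [-2.2  4.1  6. ]
q [ 0.41  0.67 -0.73  1.59  0.52  1.07 -0.75]
```

```bash
python3 - <<'E'
from h import *
for i in range(4):
    vision.grab_frame("side"); to([657.7,22.4,112])
E
```

```text
t 4.9 pos [660.9  26.7 156.1] w 0.6 F [-0.1  0.3  0.1] tilt [ 0.009 -0.022 -1.   ] yaw -16.11 turn 0.003 shift [-2.5  4.2 44.1]
q [ 0.4   0.67 -0.73  1.59  0.52  1.07 -0.75]
t 4.95 pos [660.7  26.4 155.9] w 0.4 F [0.2 0.7 0.5] tilt [ 0.009 -0.022 -1.   ] yaw -16.13 turn 0.003 shift [-2.4  3.8 43.9]
q [ 0.41  0.67 -0.73  1.59  0.52  1.07 -0.75]
t 5.0 pos [660.6  25.9 155.6] w 0.3 F [0.  0.7 0.5] tilt [ 0.008 -0.022 -1.   ] yaw -16.16 turn 0.002 shift [-2.4  3.3 43.7]
q [ 0.41  0.67 -0.73  1.59  0.52  1.07 -0.75]
t 5.05 pos [660.4  25.5 155.4] w 0.3 F [ 0.7 -0.9  0.4] tilt [ 0.008 -0.023 -1.   ] yaw -16.18 turn 0.002 shift [-2.4  2.9 43.4]
q [ 0.41  0.68 -0.73  1.59  0.52  1.07 -0.75]
```

```bash
python3 -m jog '[[0,[-2,2,12],0],[0,[0,0,12],0],[0,[0,0,12],0]]'
python3 - <<'E'
from h import *
import cv2
to([657.7,22.4,112])
f=vision.grab_frame("side");cv2.imwrite("pics/side4.png",cv2.resize(f[60:260,140:320],None,fx=4,fy=3))
vision.grab_frame("top"); to([657.7,22.4,86])
E
```

```text
clock: 5.35
ee_pos: [659.1, 22.6, 118.4]
tool_rot: [0.99, -0.141, 0.007, 0.011]
force: [-0.1, 0.1, -0.1]
gripper_width: 0.5
t 5.35 pos [659.1  22.6 118.4] w 0.5 F [-0.1  0.1 -0.1] tilt [ 0.011 -0.023 -1.   ] yaw -16.24 turn 0.001 shift [-1.4  0.5  6.4]
q [ 0.4   0.71 -0.71  1.62  0.55  1.01 -0.78]
t 5.45 pos [657.4  22.1 116.5] w 0.6 F [-1.6 -0.  -0.7] tilt [ 0.006 -0.024 -1.   ] yaw -16.24 turn 0.001 shift [-0.1 -1.  30.5]
q [ 0.4   0.71 -0.71  1.62  0.55  1.01 -0.78]
```

View pics/side4.png

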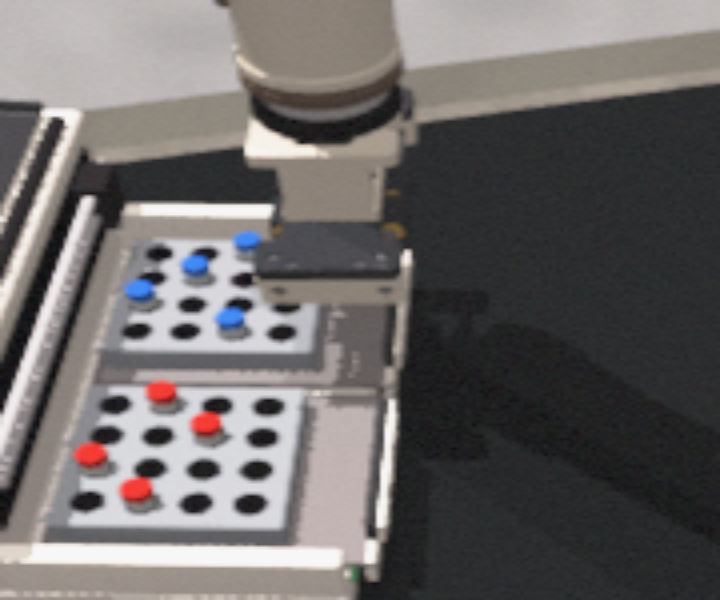

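```bash
python3 -m jog '[[0,[0,0,8],0],[0,[0,0,8],0],[0,[0,0,8],0]]'
python3 - <<'E'
from h import *
to([657.7,22.4,86])
vision.grab_frame("top"); to([657.7,22.4,86])
E
```

```text
clock: 5.75
ee_pos: [658.2, 21.9, 91.2]
tool_rot: [0.99, -0.141, 0.005, 0.011]
force: [-0.3, -0.3, 0.5]
gripper_width: 0.1
t 5.75 pos [658.2  21.9  91.2] w 0.1 F [-0.3 -0.3  0.5] tilt [ 0.007 -0.023 -1.   ] yaw -16.24 turn 0.001 shift [-0.7 -0.5  5.2]
q [ 0.39  0.74 -0.69  1.63  0.58  0.97 -0.79]
t 5.8 pos [657.1  21.6  89.5] w 0.5 F [-0.6  0.3 -0.7] tilt [ 0.005 -0.023 -1.   ] yaw -16.24 turn 0.001 shift [ 0.3 -1.   3.5]
q [ 0.39  0.75 -0.69  1.63  0.58  0.97 -0.79]
```

```bash
python3 -m jog '[[0,[0,0,4],0],[0,[0,4,0],0],[0,[0,4,0],0],[0,[0,4,0],0]]'
python3 - <<'E'
from h import *
to([621.5,-98,85.5])
E
python3 -m jog '[[0,[0,5,0],0],[0,[0,5,0],0],[0,[0,5,0],0]]'
python3 - <<'E'
from h import *
to([621.5,-98,85.5])
E
```

```text
clock: 6.2
ee_pos: [653.9, 11.8, 85.2]
tool_rot: [0.99, -0.14, 0.004, 0.01]
force: [0.9, 2.8, -1.6]
gripper_width: 0.4
t 6.2 pos [653.9  11.8  85.2] w 0.4 F [ 0.9  2.8 -1.6] tilt [ 0.006 -0.02  -1.   ] yaw -16.13 turn 0.003 shift [ -0.6 114.4   1.7]
q [ 0.4   0.75 -0.69  1.64  0.58  0.96 -0.78]
clock: 6.5
ee_pos: [649.8, -1.7, 86.0]
tool_rot: [0.99, -0.14, 0.005, 0.008]
force: [1.7, 2.2, -1.8]
gripper_width: 0.8
t 6.5 pos [649.8  -1.7  86. ] w 0.8 F [ 1.7  2.2 -1.8] tilt [ 0.007 -0.018 -1.   ] yaw -16.06 turn 0.004 shift [ -0.5 100.3   2. ]
q [ 0.43  0.74 -0.69  1.66  0.58  0.95 -0.76]
```

```bash
python3 -m jog '[[0,[0,8,0.5],0],[0,[0,10,0.5],0],[0,[0,10,0.5],0],[0,[0,10,0.5],0],[0,[0,10,0],0],[0,[0,10,0],0],[0,[0,8,0],0]]'
python3 - <<'E'
from h import *
import cv2
to([621.5,-101.5,85.5])
f=vision.grab_frame("side");cv2.imwrite("pics/side5.png",cv2.resize(f[60:260,140:340],None,fx=4,fy=3))
E
```

```text
clock: 7.2
ee_pos: [629.1, -69.8, 85.9]
tool_rot: [0.99, -0.14, 0.004, 0.008]
force: [-0.5, 3.8, 0.8]
gripper_width: 0.6
t 7.2 pos [629.1 -69.8  85.9] w 0.6 F [-0.5  3.8  0.8] tilt [ 0.007 -0.017 -1.   ] yaw -16.06 turn 0.004 shift [ 1.4 32.5  0.8]
q [ 0.55  0.71 -0.69  1.7   0.57  0.93 -0.66]
```

View pics/side5.png

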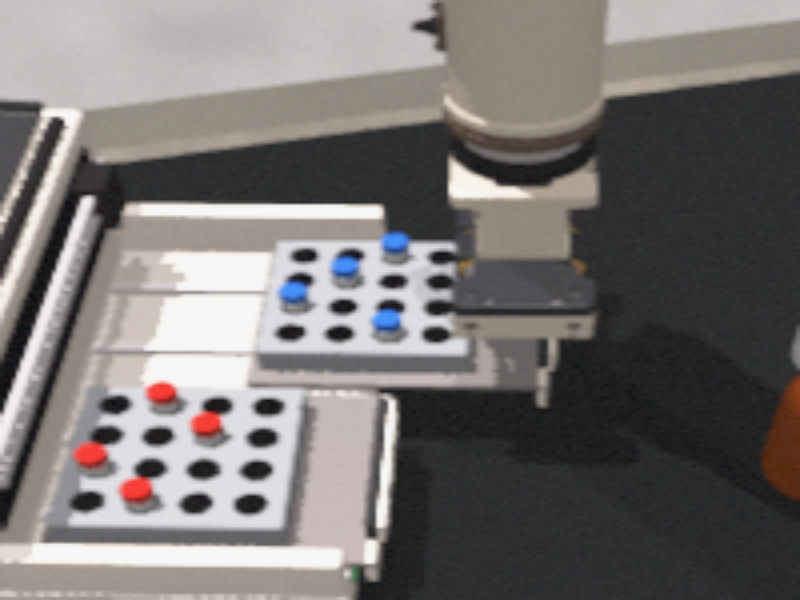

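The tray with the blue caps is sliding out (about 85 mm so far), the red tray is still home, and the vials are seated. I'll finish gently.

```bash
python3 -m jog '[[0,[0,8,0],0],[0,[0,7,0],0],[0,[0,6,0],0],[0,[0,4,0],0]]'
python3 - <<'E'
from h import *
to([621.5,-101.5,85.5])
E
python3 -m jog '[[0,[0,4,0],0],[0,[0,3,0],0]]'
python3 - <<'E'
from h import *
to([621.5,-101.5,85.5])
E
```

```text
clock: 7.65
ee_pos: [621.1, -97.8, 85.7]
tool_rot: [0.99, -0.141, 0.004, 0.008]
force: [-0.1, 2.5, -0.0]
gripper_width: 0.6
t 7.65 pos [621.1 -97.8  85.7] w 0.6 F [-0.1  2.5 -0. ] tilt [ 0.006 -0.018 -1.   ] yaw -16.15 turn 0.003 shift [1.4 3.4 0.3]
q [ 0.6   0.71 -0.69  1.72  0.57  0.92 -0.61]
clock: 7.85
ee_pos: [620.6, -99.5, 85.9]
tool_rot: [0.99, -0.139, 0.005, 0.004]
force: [3.5, 8.5, -4.1]
gripper_width: 1.0
t 7.85 pos [620.6 -99.5  85.9] w 1.0 F [ 3.5  8.5 -4.1] tilt [ 0.009 -0.01  -1.   ] yaw -16.01 turn 0.005 shift [1.4 1.7 0.4]
q [ 0.61  0.71 -0.7   1.72  0.57  0.92 -0.6 ]
```

```bash
python3 -m jog '[[0,[0,2,0],0]]'; python3 -m jog '[[0,[0,-4,0],0],[0,[0,-4,0],0]]'
python3 - <<'E'
from h import *
to([621.5,-101.5,85.5])
E
```

```text
clock: 7.95
ee_pos: [620.6, -99.4, 85.9]
tool_rot: [0.99, -0.138, 0.006, 0.003]
force: [1.0, 2.9, -1.3]
gripper_width: 0.3
clock: 8.15
ee_pos: [622.8, -93.7, 85.8]
tool_rot: [0.99, -0.139, 0.006, 0.004]
force: [-0.0, -1.4, -0.7]
gripper_width: 0.3
t 8.15 pos [622.8 -93.7  85.8] w 0.3 F [-0.  -1.4 -0.7] tilt [ 0.011 -0.01  -1.   ] yaw -15.97 turn 0.006 shift [0.9 7.9 0.3]
q [ 0.6   0.71 -0.7   1.72  0.57  0.92 -0.61]
```

```bash
python3 -m jog '[[0,[0,0,-8],0],[0,[0,0,-15],0],[0,[0,0,-25],0],[0,[0,0,-30],0],[0,[0,0,-30],0],[0,[0,0,-30],0],[0,[0,0,-20],0]]'
python3 -m jog '[[0,[-12,35,0],0],[0,[-12,35,0],0],[0,[-12,35,0],0],[0,[-12,35,0],0],[0,[-12,35,0],0],[0,[-12,35,0],0],[0,[-12,35,0],0],[0,[-12,35,0],0],[0,[-12,35,0],0],[0,[-12,35,0],0]]'
python3 - <<'E'
from h import *
import cv2
to([621.5,-101.5,85.5])
f=vision.grab_frame("side");cv2.imwrite("pics/side6.png",f)
f=vision.grab_frame("top");cv2.imwrite("pics/top6.png",f)
E
```

```text
clock: 8.85
ee_pos: [619.6, -95.2, 253.3]
tool_rot: [0.99, -0.14, 0.005, 0.007]
force: [0.9, -0.3, -0.1]
gripper_width: 0.2
clock: 9.85
ee_pos: [407.8, -406.1, 277.8]
tool_rot: [0.991, -0.134, 0.016, 0.014]
force: [-0.3, 0.6, 0.3]
gripper_width: 0.6
t 9.85 pos [ 407.8 -406.1  277.8] w 0.6 F [-0.3  0.6  0.3] tilt [ 0.028 -0.031 -0.999] yaw -15.34 turn 0.017 shift [ 118.6 -354.7  188.6]
q [ 1.36  0.36 -0.78  1.72  0.29  1.13  0.22]
```

View pics/side6.png

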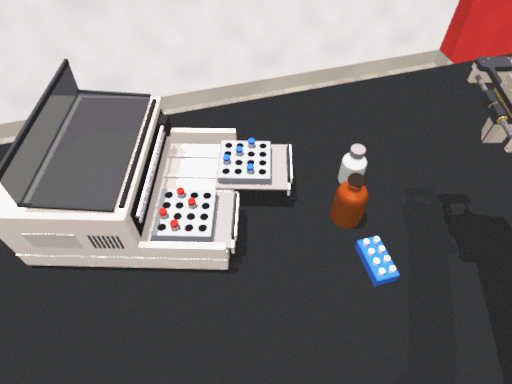

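View pics/top6.png

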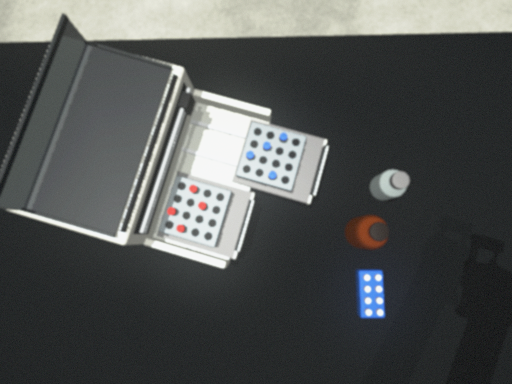

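```bash
python3 - <<'E'
from h import *
import cv2
for cam in("top","side"):
    P=[]
    for k in(0,6):
        f=cv2.imread(f"pics/{cam}{k}.png")[:,:300].astype(int); m=((f[:,:,0]-f[:,:,2])>70).astype(np.uint8)
        n,_,st,ce=cv2.connectedComponentsWithStats(m); c=[ce[i] for i in range(1,n) if st[i,4]>8]
        P.append(np.array([ray(cam,*q,113) for q in c])); print(len(c))
    d=P[1].mean(0)-P[0].mean(0); print(cam,d,np.linalg.norm(d))
for n,c in dict(amber_bottle=1,clear_bottle=1,vial_rack=1).items():
    print(n,[(r["box"],round(r["confidence"],2)) for r in finder.recognise("top",n)][:1])
E
```

```text
4
4
top [ -35.45382298 -114.43145285    0.        ] 119.79787545916399
4
4
side [ -34.44125671 -114.67316311    0.        ] 119.73359805145434Traceback (most recent call last):
  File "<stdin>", line 11, in <module>
NameError: name 'finder' is not defined. Did you mean: 'filter'?
```

The tray is out 119.8 mm, so it's at its stop. I'm handing the job in.

```bash
python3 -c "
from plant import job
print(job.sign_off())"
```

```text
the job is handed in; nothing more can be done
None
```

I drew the tray with the blue-capped vials out to its stop, took the hand away, and handed the job in at about 10 s of the 35 s allowed. I lowered the closed fingers into the empty pocket behind its lip and drew it out at about 0.1 m/s. The force was about 3–4 N on the way, and the highest reading was about 10 N, at the stop. I then backed the fingers off the lip and lifted clear.

**Checks before hand-in:**
- **Travel:** the blue caps moved 119.8 mm in the top view and 119.7 mm in the side view, against a 120 mm stop.
- **Vials and red tray:** in the pictures all eight vials stand seated, and the red tray looks home.
- **Bench items:** both bottles and the vial block look unmoved. I judged this only by eye, because my script for the recogniser check failed on a missing import and I did not rerun it.
- **Force at the end:** with the hand clear, the readings were near zero.

On the approach the arm fell up to 13 mm short of target, and I once typed a small turn the wrong way. I corrected both before going down into the pocket.

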